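Tip the dye jar with the rocker's jog stick

TASK

Tip the sealed dye jar in the bench rocker towards the side where the copper wax pot stands: push the ball-topped jog stick over towards the pot, past half of its travel, and hold it there for at least two seconds. Then let go so that it springs back upright. Never tilt it the other way, and leave the T-handled stick and the wax pot alone.

Things in the scene. Friction and masses are not known exactly. Their poses are not given: they have to be found in the camera images.
- jog_pivot (a point): Foot of the ball-topped stick: centre of the top of its fixed grey console (110 x 110 x 60 mm high). Frame stays still: z up, x away from the robot (turned up to 0.35 rad), y left, the line the stick tilts along. Steel rod 10 mm thick, black ball 40 mm across, its centre 100 mm above this point when upright. Rubber boot 60 mm wide, 32 mm high, round the foot.
- jog (a joint): Tilt of the ball-topped stick (rad): 0 upright, positive towards +y of jog_pivot, negative towards -y, stops at +0.5 and -0.5. It does not tilt along x. A damped spring centres it: about 2 N sideways at the ball for 0.2 rad, 5 N at the stop; let go, it is upright within 1 s. It drives the jar rocker at the table's right edge, which tips the same way.
- lift (a joint): Tilt (rad) of the T-handled stick on a second, equal console 0.2 m or more to the left or right of the first: 0 upright, spring-centred, positive to its own left. It ends in a level black bar, 70 mm long, 18 mm thick, 135 mm above the table, instead of a ball. To be left alone.
- wax_pot: Loose, empty, round copper pot, 112 mm high, 136 mm across its flared rim, with a brass loop handle at the rim, up to 143 mm high. Origin: centre of its underside. It stands 0.2 m or more to the left or right of the ball-topped stick, outside both consoles (the other console may lie between). A blue and yellow square tin, 118 mm high, stands at the other end.

How it is judged:
By the outcome, as a careful person would: the job done as asked, in the order asked, and still so for the second after the job is handed in, with the robot touching nothing.
It also fails if it takes over 32 s, if anything falls off the work surface, if the arm or the gripper's body presses on something with over 40 N, if the wrist force passes 120 N, or if a joint passes its speed limit or range.

ROBOT

A 7-joint arm with a two-finger parallel gripper is mounted at the origin on the work surface. World frame = base frame: x ahead of the robot, y to its left, z up, the work surface at z = 0. Lengths are in mm, angles in rad, forces in N, time in s.
With the tool pointing down it reaches from about 350 to 775 mm from the base axis. Payload 3.1 kg.
Tool frame: the origin (TCP) lies midway between the tips of the shut fingers; the grasp point (between the pads) lies 19 mm behind it (robot.pinch_z is the distance from the TCP to the grasp point, in mm); z points along the fingers, y is the line along which they close (so a half turn about z gives the same grasp; the last joint's range is limited). The gripper opens to 85 mm and grips with 20 to 120 N. Pads are 22 mm wide; open, the fingers measure 114 mm over their backs; the gripper's body (76 mm by 85 mm) begins 54 mm behind the grasp point. The pads swing forward as they close: fully open they stand 13 mm farther back than shut.
Start: joints at [-0.042, 0.311, 0.014, 1.512, -0.004, 1.319, -0.027], TCP at [550.016, 0.032, 231.304] pointing down, gripper open.
Joint ranges: [-2.7, 2.7], [-0.3, 1.91], [-1.27, 1.3], [0.12, 2.57], [-1.44, 4.58], [0.2, 2.03], [-3.05, 3.05]. Speed limits (rad/s): [2.79, 2.79, 3.14, 3.14, 3.14, 3.14, 3.14].

INTERFACE

Orientations are given as [roll, pitch, yaw] about the fixed x, y, z axes, in that order (R = Rz(yaw) Ry(pitch) Rx(roll)).
In Python, from workcell import robot, cams gives the robot as it stands (robot), with the cameras (cams).
- The arm moves only by the shell command python3 nudge.py [OPENING] [FORCE], which reads ROWS from standard input. ROWS is one flat JSON list of numbers that holds 1 to 12 rows one after another, with no inner brackets; each row has 4 numbers: dx, dy, dz in mm, then a turn about the tool's z in rad; each row is the pose to reach, as a shift and turn from the pose commanded when the command began, along the tool's axes at that moment; what a row does not reach only later rows make up. A row lasts 1/8 s, in which the tool goes at most 62.5 mm and 0.188 rad, less where a joint would pass 70% of its speed; a pose out of reach is approached as far as the arm can. OPENING is the finger opening in mm, set as the command begins (- or left out keeps the last). The fingers move at their own pace and stop on an object; FORCE is the grip in N (left out, the last holds). Time passes only in rows, so rows that do not move let the fingers close. It prints the time, the measured TCP pose, the force, the opening and the grip force at its end. Input that does not fit is refused with a message, and nothing moves.
- robot.read_state(): the state, without advancing time (a new reading comes with each control period).
- cams.read_camera(name): name is "scene" or "side" or "wrist"; returns a dict with "image" (420x560x3 uint8, red, green, blue), "fx", "fy", "cx", "cy" (pixels), "D" ([k1, k2, p1, p2, k3] as OpenCV has them; the pictures are not rectified), "T" (4x4, takes a point from camera to world coordinates). Camera axes: x right, y down, z forward; pixel columns grow to the right and rows downward; lengths in mm; the calibration is good to about 2 mm. A picture is of the moment at which its call begins. There is no depth.
- robot.finish_job(): hands the job in; it is judged then, once.
The state is a dict: "t": time; "joints": joint angles; "dq": joint speeds; "tau": joint torques, N m; "eef_pos": TCP position; "orientation": TCP orientation; "force": force on the tool from outside, world axes, zero at the start; "moment": the same for the moment, N m; "finger_gap": finger opening in mm; "grasp_force": force on a finger pad.
Only numpy, scipy, OpenCV 4.12 (cv2) and the standard library are available. Lean on these libraries where they do the work, as an engineer would, in place of code of your own. Each camera call takes 0.05 s, during which the arm holds its last target. There are 200 camera calls.

## Working session

There is one attempt and no reset: what is moved stays moved. The work goes in short steps, Python scripts to look and compute and a shell command to move; the robot and the scene stay as the last step left them, time stands still between calls to the robot, and variables do not carry over. Pictures are saved under pics/ and viewed, at most 10 in all, crops included, and the job is handed in when it is done.

```bash
ls; mkdir -p pics
cat > h.py <<'E'
import numpy as np, cv2, pickle
from workcell import robot, cams
def grab(n,f):
    c=cams.read_camera(n); cv2.imwrite(f'pics/{f}.png',c['image'][:,:,::-1]); pickle.dump(c,open(f'pics/{f}.pkl','wb')); return c
def load(f): return pickle.load(open(f'pics/{f}.pkl','rb'))
def ray(c,u,v):
    K=np.array([[c['fx'],0,c['cx']],[0,c['fy'],c['cy']],[0,0,1.]])
    p=cv2.undistortPoints(np.array([[[u,v]]],float),K,np.array(c['D'],float))[0,0]
    T=np.array(c['T']); d=T[:3,:3]@np.array([p[0],p[1],1]); return T[:3,3],d/np.linalg.norm(d)
def onz(c,u,v,z):
    o,d=ray(c,u,v); return o+d*(z-o[2])/d[2]
def tri(a,b):
    (o1,d1),(o2,d2)=a,b
    s=np.linalg.lstsq(np.c_[d1,-d2],o2-o1,rcond=None)[0]
    p,q=o1+s[0]*d1,o2+s[1]*d2; return (p+q)/2,np.linalg.norm(p-q)
E
python3 - <<'E'
from h import *
for n in('scene','side','wrist'):
    c=grab(n,n+'0'); print(n,np.round(c['T'],2).tolist())
print(robot.read_state())
E
```

```text
nudge.py
pics
workcell.py
scene [[-0.4, 0.76, -0.51, 1091.8], [0.92, 0.33, -0.24, 241.63], [-0.01, -0.57, -0.82, 961.4], [0.0, 0.0, 0.0, 1.0]]
side [[-0.8, -0.31, 0.51, -123.69], [-0.59, 0.41, -0.7, 880.97], [0.01, -0.86, -0.51, 706.64], [0.0, 0.0, 0.0, 1.0]]
wrist [[1.0, 0.0, -0.0, 548.37], [0.0, -0.97, -0.26, 65.27], [-0.0, 0.26, -0.97, 373.73], [0.0, 0.0, 0.0, 1.0]]
{'t': 0.15, 'joints': array([-0.04168795,  0.31159317,  0.01395178,  1.51268872, -0.00436505,
        1.3192002 , -0.02717357]), 'dq': array([-0.0017614 , -0.00064122,  0.00127947, -0.00434517, -0.0009297 ,
       -0.0017615 ,  0.00174178]), 'tau': array([ 9.77451273e-04, -3.80270755e+01,  1.46461059e-01, -2.30848163e+01,
        1.21757569e-02,  9.70373891e-03, -3.15462728e-05]), 'eef_pos': array([5.49445020e+02, 1.96761022e-02, 2.30442423e+02]), 'orientation': array([-3.13973607e+00,  1.02037491e-04,  1.57093618e+00]), 'force': array([-0.05870497, -0.5000713 ,  0.45897507]), 'moment': array([-0.0188633 , -0.00077939,  0.00182433]), 'grasp_force': 0.0, 'finger_gap': 85.4670271090024}
```

View pics/scene0.png

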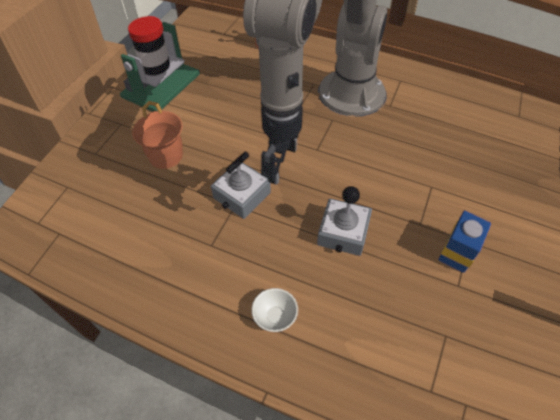

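View pics/side0.png

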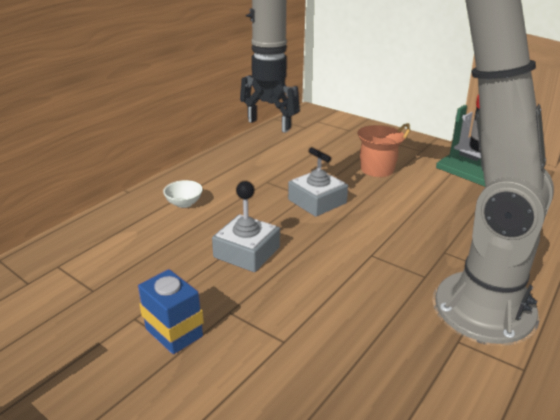

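View pics/wrist0.png

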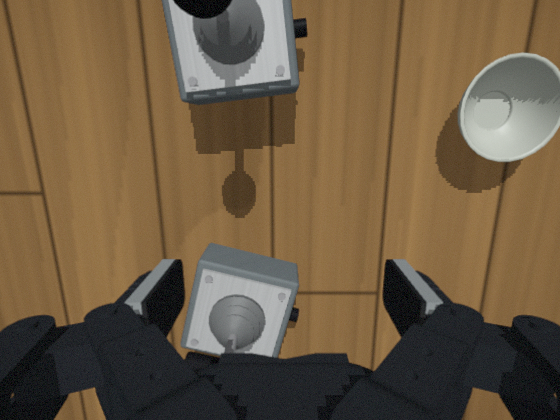

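Scene: ball at about (351,195), its console at (345,225), T-stick at (238,162), copper pot at (162,140) and tin at (465,242). Side: ball at (245,190), pot at (380,150). The pot is on the robot's right (-y), beyond the T console. Now I'll measure.

Run:
```python
from h import *
S,D,W=load('scene0'),load('side0'),load('wrist0')
def blob(c,u,v,r,f):
    im=c['image'].astype(int); m=f(im).astype(np.uint8); k=np.zeros_like(m); k[max(v-r,0):v+r,max(u-r,0):u+r]=1
    n,l,s,ce=cv2.connectedComponentsWithStats(m*k); i=1+np.argmax(s[1:,4])
    cn=max(cv2.findContours((l==i).astype(np.uint8),0,2)[0],key=cv2.contourArea); return ce[i],s[i],cn
dark=lambda im:im.max(2)<50
light=lambda im:(im.min(2)>120)&(im.max(2)-im.min(2)<35)
a,sa,ca=blob(S,351,195,16,dark); b,sb,cb=blob(D,245,190,16,dark)
a=cv2.minEnclosingCircle(ca)[0]; b=cv2.minEnclosingCircle(cb)[0]
print('ball',a,sa,b,sb,tri(ray(S,*a),ray(D,*b)))
for c,u,v,r in((S,345,218,32),(D,247,237,36),(S,240,185,32),(D,318,188,33),(W,232,50,75)):
    ce,s,cn=blob(c,u,v,r,light); box=cv2.boxPoints(cv2.minAreaRect(cn))
    ap=cv2.approxPolyDP(cv2.convexHull(cn),4,True)[:,0]
    print(s,ap.tolist()); print(np.round([onz(c,*p,60) for p in ap]).tolist())
cop=lambda im:(im[:,:,0]>130)&(im[:,:,0]>1.55*im[:,:,1])&(im[:,:,1]<1.5*im[:,:,2]+5)
a,sa,_=blob(S,160,140,35,cop);b,sb,_=blob(D,380,150,35,cop)
print('pot',a,b,tri(ray(S,*a),ray(D,*b)))
print('Tbar',tri(ray(S,238,162),ray(D,319,155)))
```

```text
ball (350.3712158203125, 194.78787231445312) [343 187  16  16 202] (244.9028778076172, 189.92445373535156) [237 182  17  17 185] (array([502.99034449, 143.97516058, 161.06839013]), np.float64(0.40730664712449116))
[322 204  49  38 960] [[369, 209], [361, 241], [322, 231], [328, 214], [350, 204]]
[[451.0, 187.0, 60.0], [544.0, 197.0, 60.0], [554.0, 104.0, 60.0], [504.0, 101.0, 60.0], [456.0, 140.0, 60.0]]
[ 212  201   64   71 2105] [[243, 201], [275, 225], [253, 271], [213, 255], [212, 237]]
[[589.0, 51.0, 60.0], [466.0, 88.0, 60.0], [402.0, 245.0, 60.0], [499.0, 254.0, 60.0], [545.0, 207.0, 60.0]]
[214 164  53  42 937] [[241, 164], [266, 178], [244, 205], [214, 184]]
[[447.0, -161.0, 60.0], [463.0, -82.0, 60.0], [560.0, -96.0, 60.0], [532.0, -195.0, 60.0]]
[ 288  167   57   49 1333] [[320, 167], [344, 185], [314, 215], [289, 199], [288, 182]]
[[540.0, -210.0, 60.0], [438.0, -164.0, 60.0], [420.0, 1.0, 60.0], [507.0, -23.0, 60.0], [559.0, -90.0, 60.0]]
[ 168    0  123   92 5298] [[282, 0], [290, 78], [185, 91], [168, 0]]
[[547.0, 163.0, 60.0], [554.0, 102.0, 60.0], [460.0, 91.0, 60.0], [452.0, 163.0, 60.0]]
pot [156.17731421 127.11212516] [378.52636625 154.33077661] (array([ 448.98888276, -408.96867058,   69.55066463]), np.float64(49.07964210274949))
Tbar (array([ 498.88201824, -135.82713548,  136.18811296]), np.float64(0.7050348751042899))
```

The ball is at (503,144,161), against an expected height of 160. The console centre is (502,145) and its yaw is about +0.11. The pot is at y of about -409, so I push towards -y. I'll go to 70 mm on the +y side of the ball with the fingers shut.

```bash
echo '[30, -8, 0, 0, 80, -20, 0, -0.05, 130, -35, 0, -0.11, 180, -48, 0, -0.11, 214, -55, 0, -0.11, 214, -55, 0, -0.11, 214, -55, 30, -0.11, 214, -55, 60, -0.11, 214, -55, 85, -0.11, 214, -55, 96, -0.11, 214, -55, 96, -0.11, 214, -55, 96, -0.11]' | python3 nudge.py 0 20
python3 - <<'E'
from h import *
grab('side','side1');grab('scene','scene1')
a=cv2.imread('pics/side1.png')[80:300,130:350];b=cv2.imread('pics/scene1.png')[100:320,250:470]
cv2.imwrite('pics/c1.png',cv2.resize(np.hstack([a,b]),(800,400)))
E
```

```text
t: 1.65
eef_pos: [496.0, 214.1, 136.5]
orientation: [3.139, -0.001, 1.68]
force: [0.3, 0.3, 0.7]
finger_gap: 0.0
grasp_force: 0.0
```

View pics/c1.png

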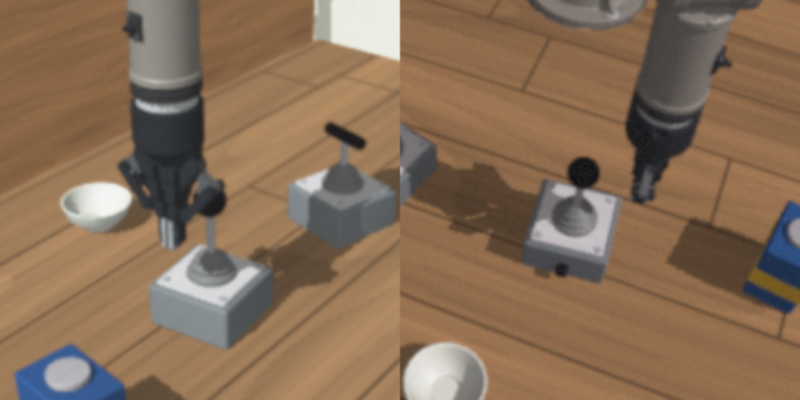

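The crops show the shut fingers on the tin side of the upright ball, at its height (crop pixels: ball (584,172), fingertips (645,190)). Nothing else is close. Pushing now.

```bash
echo '[-10, 0, 0, 0, -20, 0, 0, 0, -30, 0, 0, 0, -38, 0, 0, 0, -45, 0, 0, 0, -52, 0, 0, 0, -59, 0, 0, 0, -65, 0, 0, 0, -71, 0, 0, 0, -76, 0, 0, 0, -76, 0, 0, 0, -76, 0, 0, 0]' | python3 nudge.py
python3 - <<'E'
from h import *
grab('side','side2');grab('scene','scene2')
a=cv2.imread('pics/side2.png')[80:300,130:350];b=cv2.imread('pics/scene2.png')[100:320,250:470]
cv2.imwrite('pics/c2.png',cv2.resize(np.hstack([a,b]),(800,400)))
E
```

```text
t: 3.25
eef_pos: [503.2, 138.8, 135.1]
orientation: [-3.141, -0.0, 1.681]
force: [1.8, 4.0, -3.3]
finger_gap: 0.1
grasp_force: 1.8
```

View pics/c2.png

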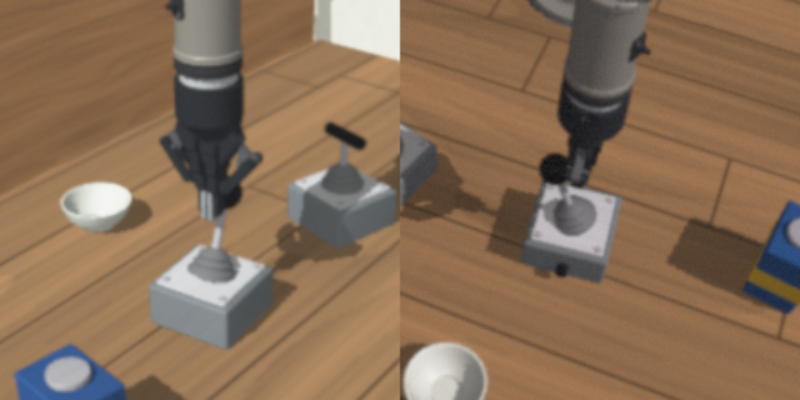

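The ball is displaced towards the pot (crop pixel (555,169), was (584,172)) with the fingers against it. I'll check the angle.

Run:
```python
from h import *
S=load('scene2'); im=S['image'].astype(int); g=(im.max(2)<50).astype(np.uint8)[182:204,324:346]
ys,xs=np.nonzero(g); print(xs.min()+324,ys.min()+182,ys.max()+182)
for p in((335,193),(336,193),(334,193)):
  for z in (152,156):
    q=onz(S,*p,z)-[502.5,144.5,60]; l=q@[-.11,.994,0]; print(p,z,np.round(q,1),l,np.arctan2(l,q[2]))
```

```text
327 182 201
(335, 193) 152 [  2.9 -34.5  92. ] -34.65522929820454 -0.3602491038527373
(335, 193) 156 [  5.8 -33.9  96. ] -34.32717854235816 -0.34340694769007485
(336, 193) 152 [  2.  -32.5  92. ] -32.523186988724675 -0.3398009191811469
(336, 193) 156 [  4.9 -31.9  96. ] -32.20567263435962 -0.32367749446088245
(334, 193) 152 [  3.8 -36.6  92. ] -36.786901386800295 -0.38038363295714367
(334, 193) 156 [  6.7 -35.9  96. ] -36.448316059077875 -0.36285858176065217
```

The tilt is about -0.35 rad, past the half-travel mark of 0.25. I'll hold for 3 s, then back off and rise.

```bash
Z='';
echo '[0, 0, 0, 0, 0, 0, 0, 0, 0, 0, 0, 0, 0, 0, 0, 0, 0, 0, 0, 0, 0, 0, 0, 0, 0, 0, 0, 0, 0, 0, 0, 0, 0, 0, 0, 0, 0, 0, 0, 0, 0, 0, 0, 0, 0, 0, 0, 0]' | python3 nudge.py | head -4
echo '[0, 0, 0, 0, 0, 0, 0, 0, 0, 0, 0, 0, 0, 0, 0, 0, 0, 0, 0, 0, 0, 0, 0, 0, 0, 0, 0, 0, 0, 0, 0, 0, 0, 0, 0, 0, 0, 0, 0, 0, 0, 0, 0, 0, 0, 0, 0, 0]' | python3 nudge.py | head -4
echo '[8, 0, 0, 0, 18, 0, 0, 0, 28, 0, 0, 0, 38, 0, 0, 0, 50, 0, 0, 0, 65, 0, 0, 0, 80, 0, 0, 0, 90, 0, 0, 0, 90, 0, 0, 0, 90, 0, -30, 0, 90, 0, -60, 0, 90, 0, -60, 0]' | python3 nudge.py
echo '[0, 0, 0, 0, 0, 0, 0, 0, 0, 0, 0, 0, 0, 0, 0, 0, 0, 0, 0, 0, 0, 0, 0, 0, 0, 0, 0, 0, 0, 0, 0, 0]' | python3 nudge.py
python3 - <<'E'
from h import *
c=grab('side','side3');d=grab('scene','scene3')
a=cv2.imread('pics/side3.png')[80:300,130:350];b=cv2.imread('pics/scene3.png')[100:320,250:470]
cv2.imwrite('pics/c3.png',cv2.resize(np.hstack([a,b]),(800,400)))
for n,r in(('scene',(187,203,343,359)),('side',(182,199,237,254))):
    x,y=[load(n+k)['image'][r[0]:r[1],r[2]:r[3]].astype(int) for k in '03']; print(n,abs(x-y).mean())
E
```

```text
t: 4.85
eef_pos: [503.2, 138.5, 135.2]
orientation: [-3.141, 0.0, 1.681]
force: [-0.3, 3.1, -2.9]
t: 6.35
eef_pos: [503.3, 138.5, 135.3]
orientation: [-3.141, 0.0, 1.681]
force: [-1.8, 2.9, -3.0]
t: 7.85
eef_pos: [495.6, 228.0, 198.0]
orientation: [3.136, -0.001, 1.68]
force: [0.1, -0.8, -0.9]
finger_gap: -0.1
grasp_force: 0.0
t: 8.85
eef_pos: [493.5, 228.0, 195.3]
orientation: [3.141, 0.0, 1.681]
force: [-0.0, -0.1, -0.8]
finger_gap: -0.1
grasp_force: 0.0
scene 6.720052083333333
side 7.311418685121107
```

View pics/c3.png

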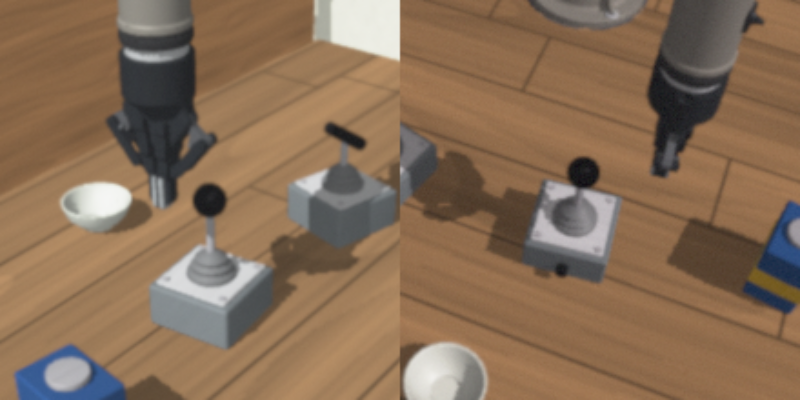

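The ball is back upright at its starting pixel (584,172), and the fingers are well clear of it. Handing in.

```bash
python3 -c "
from workcell import robot, cams
print(robot.finish_job())"
```

```text
the job is handed in; nothing more can be done
None
```

I pushed the ball-topped stick towards the copper pot to about 0.35 rad (half travel is 0.25), held it there for about 3 s, then let it spring back upright; nothing else was touched, and I handed the job in at about 9 s.

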